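# Tighten a hold-down clamp with its lift-and-swing lever

### The job

Clamp the small black power adapter down firmly on the grey hold-down clamp, so that its case can be worked on. Turn the clamp's black lever clockwise (seen from above); it has room for only part of a turn, so when it reaches its stop lift it off its serrations, swing it back, let it drop in and turn again, until the foot presses the adapter and the lever goes clearly stiff. Do not overtighten, which would crack the case; leave the lever down in its serrations and the bystanders where they are.

Things in the scene. Friction and masses are not known exactly. Their poses are not given: they have to be found in the camera images.
- clamp: Grey hold-down clamp fixed to the table: base plate 135x130x10 mm, column 56 mm wide on its +x side (51 to 81 mm out), arm (top at 98 mm) reaching from it over the origin = spindle axis at table height. x points from axis to column, z up. Two stop posts (8 mm thick, tops at 139 mm) stand 32 mm from the axis and let the lever swing 0.9 rad to either side of the clamp's -x direction.
- clamp_lever: Black lever on top of the clamp: round hub 53 mm across on the spindle axis, level arm 14 mm wide, 16 mm high, ending in a 24 mm ball centred 102 mm from the axis. Origin on the axis, 14.5 mm below the arm's mid-height; the arm points along its own -x, z up. Clockwise from above tightens. A spring holds it down; lifting takes 6 to 7 N, travel 14 mm, clear of the teeth from 6 mm up.
- lever_grip (a point): Point in the lever's arm at mid-height, 75 mm from the axis (121 mm above the table when seated), where the arm can be straddled or gripped from above. Axes as clamp_lever. Turning takes about 3 N sideways here while the foot is free and about 6 to 7 N when firmly clamped; pushing on past 8 N cracks the adapter.
- teeth (a point): Centre of the steel sleeve's ring of 16 rounded radial teeth (0.393 rad apart, 5 mm high) under the lever's hub, on the axis. The lever's 4 lugs sit between them, with up to 0.06 rad of play, so that lever and sleeve turn together both ways; lifted, the lever swings free of the sleeve. Let go over the teeth it drops in by its spring, swinging up to 0.2 rad by itself.
- press_foot: Round pressing foot, 28 mm across, dark rubber face, under the clamp's arm on the spindle axis. Origin: centre of its underside. It does not turn; it goes down 8 mm per radian that the sleeve turns clockwise, needs 1.9 to 2.4 rad to reach the adapter (more than one swing of the lever), and stays where it is when let go. Its backing is stiff: about 0.2 rad past touching would crack the adapter.
- adapter: Small black power adapter, a box of 50x91x32 mm, lying loose on the clamp's base plate under the foot, roughly centred, its 91 mm side across the clamp. Origin: centre of its underside. Its case cracks under more than 65 N from the foot.
- bottle: Bystander: upright reagent bottle with black cap, 49 mm across and 94 mm high; origin under its centre.
- vial: Bystander: upright small vial with black cap, 22 mm across and 51 mm high; origin under its centre.
- knob: Bystander: loose white knurled knob, 24 mm across and 16 mm high; origin under its centre.

How it is judged:
By the outcome, as a careful person would: the job done as asked, in the order asked, and still so for the second after the job is handed in, with the robot touching nothing.
It also fails if it takes over 67 s, if anything falls off the work surface, if the arm or the gripper's body presses on something with over 40 N, if the wrist force passes 120 N, or if a joint passes its speed limit or range.

### The arm

A 6-joint arm with a two-finger parallel gripper is mounted at the origin on a cart in front of the work surface, level with it; the furniture and walls round the work are solid. World frame = base frame: x ahead of the robot, y to its left, z up, the work surface at z = 0. Lengths are in m, angles in rad, forces in N, time in s.
With the tool pointing down it reaches from about 0.35 to 0.775 m from the base axis. Payload 7.3 kg.
Tool frame: the origin (TCP) lies between the finger pads; the fingertips stand ahead of it and the grasp point (between the pads) lies 6 mm ahead of it (robot.tip_extent is the x of the fingertips in the tool frame, in m); x points along the fingers, z is the direction in which the jaws open and shut, and the axes are right-handed (so a half turn about x gives the same grasp; the last joint's range is limited). The gripper opens to 92 mm and grips with 3 to 60 N. Pads are 19 mm wide; open, the fingers measure 130 mm over their backs; the gripper's body (75 mm by 190 mm) begins 47 mm behind the grasp point.
Start: joints at [-1.449, 0.342, 1.524, -0, 1.275, -0.146], TCP at [0.139, -0.506, 0.252] pointing down, gripper open.
Joint ranges: [-2.53, 2.53], [-0.77, 2.02], [0.04, 2.7], [-1, 4.14], [0.28, 2.66], [-3.11, 3.11]. Speed limits (rad/s): [2.57, 2.57, 3.14, 3.14, 3.14, 3.14].

### API

Orientations are given as [roll, pitch, yaw] about the fixed x, y, z axes, in that order (R = Rz(yaw) Ry(pitch) Rx(roll)).
In Python, from cell import robot gives the robot as it stands. The module is installed in compiled form; this text tells all that it offers.
- The arm moves only by the shell command python3 -m creep 'ROWS' [FORCE]. ROWS is JSON, a list of rows, each an object with "translation": the shift along the tool's x, y, z in m, a list of three; "twist": the turn, a rotation vector about the tool's x, y, z in rad, a list of three; "hand": the opening in per cent of the stroke, from 0 (shut) to 100 (fully open). A call has 1 to 5 rows; each row is the pose to reach, as a shift and turn from the pose measured when the call began, along the tool's axes at that moment; what a row does not reach only later rows make up. A row lasts 1/10 s, in which the tool goes at most 50 mm and 8.59 degrees, less where a joint would pass 70% of its speed; a pose out of reach is approached as far as the arm can. A call with a gripper value outside its range is refused whole. The fingers move at their own pace and stop on an object; FORCE is the grip in N (left out, the last holds). Time passes only in rows, so rows that repeat a pose let the fingers close. It gives the time, the measured TCP pose, the force and the opening at its end, in the units of the state.
- robot.observe(): the state, without advancing time (a new reading comes with each control period).
- robot.read_camera(name): name is "scene" or "top"; returns the picture (420x560x3 uint8, blue, green, red); there is no depth.
- robot.calibration(name): a dict with "intrinsics" (3x3 intrinsics, pixels), "cam_to_world" (4x4, takes a point from camera to world coordinates). Camera axes: x right, y up, looking along -z (the intrinsics and any distortion apply to the point x, -y, -z); pixel columns grow to the right and rows downward; lengths in m; the calibration is good to about 2 mm. A picture is of the moment at which its call begins. calibration takes no time and is no camera call.
- robot.hand_in(): hands the job in, once; it reports no verdict.
The state is a dict: "time": time; "qpos": joint angles; "qvel": joint speeds; "joint_efforts": joint torques, N m; "tool_pos": TCP position; "tool_rot": TCP orientation; "contact_force": force on the tool from outside, world axes, zero at the start; "torque": the same for the moment, N m; "opening": finger opening in m.
Only numpy, scipy, OpenCV 4.12 (cv2) and the standard library are available. Lean on these libraries where they do the work, as an engineer would, in place of code of your own. Each camera call takes 0.05 s, during which the arm holds its last target. There are 200 camera calls.

## Working session

There is one attempt and no reset: what is moved stays moved. The work goes in short steps, Python scripts to look and compute and a shell command to move; the robot and the scene stay as the last step left them, time stands still between calls to the robot, and variables do not carry over. Pictures are saved under pics/ and viewed, about 8 in all and at most 12, crops included, and the job is handed in when it is done.

```bash
mkdir -p pics; python3 - <<'E'
from cell import robot
import cv2,numpy as np
print(robot.observe(), robot.tip_extent)
for n in("scene","top"):
    cv2.imwrite(f"pics/{n}0.png",robot.read_camera(n)); c=robot.calibration(n); print(n,{k:np.round(np.array(v),4).tolist() if not isinstance(v,str) else v for k,v in c.items()})
a=cv2.imread("pics/scene0.png");b=cv2.imread("pics/top0.png")
E
```

```text
{'time': 0.0, 'qpos': array([-1.44897163e+00,  3.42744102e-01,  1.52502843e+00, -5.16643013e-06,
        1.27544616e+00, -1.46008349e-01]), 'qvel': array([ 0.00047218, -0.00111606, -0.00043348, -0.00069037,  0.00103086,
       -0.00089274]), 'joint_efforts': array([-6.70046338e-04, -4.31246102e+01, -2.44220209e+01,  7.17329420e-02,
        5.60350728e-02, -1.11402130e-04]), 'tool_pos': array([ 0.13890543, -0.50588858,  0.25102988]), 'tool_rot': array([2.99862254, 1.56917029, 1.69566077]), 'contact_force': array([ 0.39762276, -0.41970186,  0.98557544]), 'torque': array([-0.02164114, -0.0009135 , -0.05579364]), 'opening': 0.09161070600703634} 0.025
scene {'intrinsics': [[386.2745, 0.0, 277.6545], [0.0, 386.2745, 210.4251], [0.0, 0.0, 1.0]], 'cam_to_world': [[-0.8178, 0.3017, -0.49, 0.1448], [-0.5752, -0.4037, 0.7114, 0.4593], [0.0168, 0.8637, 0.5037, 0.5261], [0.0, 0.0, 0.0, 1.0]]}
top {'intrinsics': [[402.7415, 0.0, 277.3108], [0.0, 402.7415, 207.7484], [0.0, 0.0, 1.0]], 'cam_to_world': [[0.002, 0.9916, -0.1293, 0.4538], [-1.0, 0.002, -0.0001, -0.1317], [0.0002, 0.1293, 0.9916, 1.038], [0.0, 0.0, 0.0, 1.0]]}
```

View pics/scene0.png

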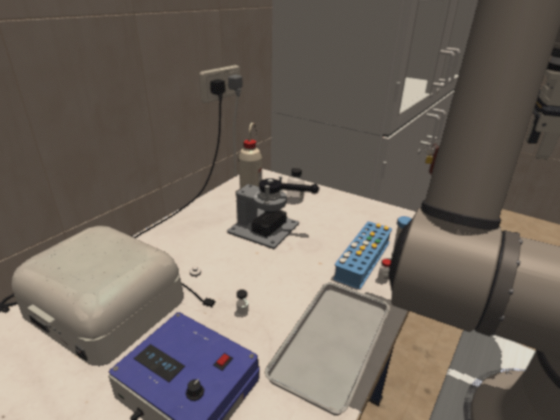

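View pics/top0.png

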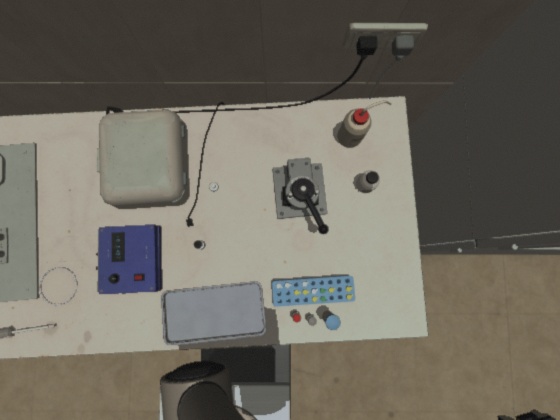

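The scene view shows the clamp around (265,210) with its lever pointing right to a ball at (314,188). The top view shows the hub at about (302,189), the ball at (323,229) and the column towards the top. The bottle is at (370,178), the vial at (198,244) and the knob at (213,187).

```bash
cat > h.py <<'E'
from cell import robot
import cv2,numpy as np
def ray(n,u,v,z):
    c=robot.calibration(n);K=np.array(c["intrinsics"]);T=np.array(c["cam_to_world"])
    d=np.linalg.inv(K)@[u,v,1]; d=T[:3,:3]@(d*[1,-1,-1]); o=T[:3,3]
    return o+d*(z-o[2])/d[2]
def proj(n,p):
    c=robot.calibration(n);K=np.array(c["intrinsics"]);T=np.array(c["cam_to_world"])
    q=(T[:3,:3].T@(np.array(p)-T[:3,3]))*[1,-1,-1]; q=K@q; return q[:2]/q[2]
E
python3 - <<'E'
from h import *
b=cv2.imread("pics/top0.png");a=cv2.imread("pics/scene0.png")
c1=cv2.resize(b[145:245,255:390],None,fx=5.9,fy=5.9,interpolation=cv2.INTER_CUBIC)
cv2.imwrite("pics/ctop.png",c1)
c2=cv2.resize(a[165:250,220:330],None,fx=7,fy=7,interpolation=cv2.INTER_CUBIC)
cv2.imwrite("pics/cscene.png",c2)
m=(b.max(2)<45).astype(np.uint8); m[:150]=0;m[245:]=0;m[:,:260]=0;m[:,340:]=0
n,l,s,ce=cv2.connectedComponentsWithStats(m)
for i in range(1,n):
    if s[i,4]>15: print(s[i],ce[i])
E
```

```text
[292 179  35  54 419] [308.84725537 200.53699284]
[282 186  10  20  79] [284.79746835 198.03797468]
```

View pics/ctop.png

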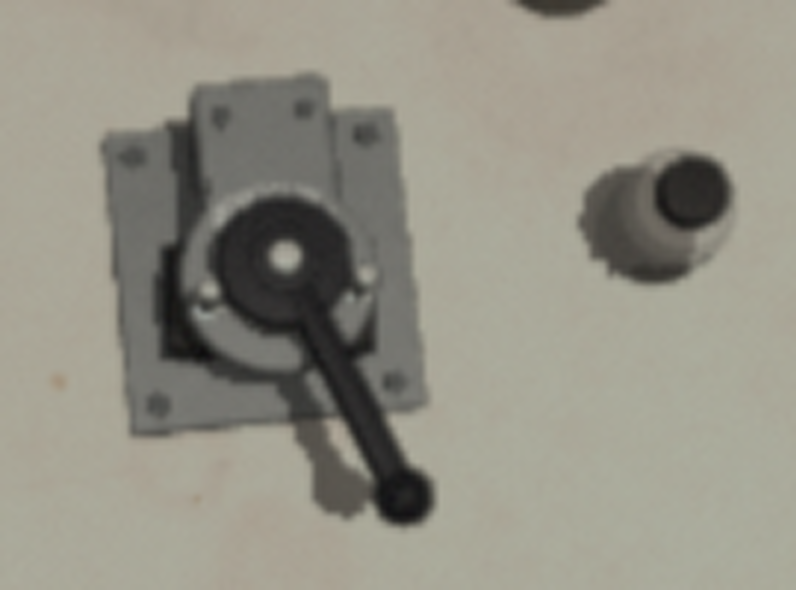

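View pics/cscene.png

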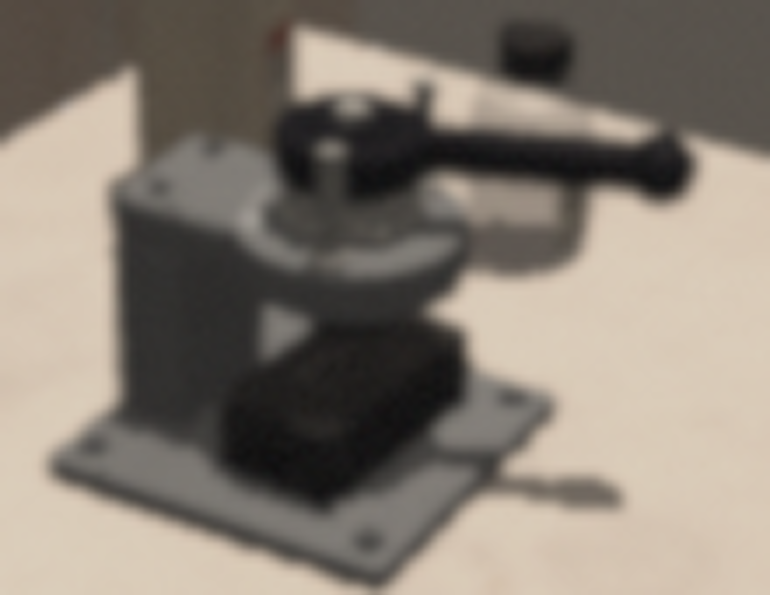

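The top crop shows the hub centre at (303,188.5) px, the ball at (323,229) and the posts at (290,195) and (317,191). The scene crop shows the adapter lying under the foot with a clear gap.

```bash
python3 - <<'E'
from h import *
P=lambda x,y,z: ray("top",255+(x+.5)/5.9-.5,145+(y+.5)/5.9-.5,z)
hub=P(284,260,.134);hub2=P(285,257,.136);ball=P(404,496,.121)
pl=np.array([P(*c,.01) for c in[(105,138),(395,110),(426,404),(135,432)]])
print(hub,hub2,ball,np.hypot(*(ball-hub2)[:2]));print(pl, pl.mean(0))
x=(pl[0]+pl[1]-pl[2]-pl[3]);y=pl[0]+pl[3]-pl[1]-pl[2];print(np.arctan2(x[1],x[0]),np.arctan2(y[1],y[0])-np.pi/2, np.linalg.norm(x)/2,np.linalg.norm(y)/2)
p1=P(207,294,.139);p2=P(367,272,.139);print(p1,p2)
d=(hub2-ball);print("lever yaw",np.arctan2(d[1],d[0]))
sb=ray("scene",220+660/7,165+165/7,.121);print("ball scene",sb)
print("bottle",P(690,190,.094))
from scipy.spatial.transform import Rotation as R
print(R.from_euler("xyz",robot.observe()["tool_rot"]).as_matrix().round(3))
E
```

```text
[ 0.61568099 -0.18937762  0.134     ] [ 0.61649647 -0.18964242  0.136     ] [ 0.52552802 -0.2360263   0.121     ] 0.10211131904065468
[[ 0.69244086 -0.1185158   0.01      ]
 [ 0.70536683 -0.24684491  0.01      ]
 [ 0.57436807 -0.25874964  0.01      ]
 [ 0.56185255 -0.13203093  0.01      ]] [ 0.63350708 -0.18903532  0.01      ]
0.09687137757415605 0.09942295243062227 0.1314096330146701 0.12815680223894804
[ 0.60150468 -0.15947121  0.139     ] [ 0.61017875 -0.2208738   0.139     ]
lever yaw 0.4715280508353371
ball scene [ 0.52873402 -0.24564345  0.121     ]
bottle [ 0.65192661 -0.35642016  0.094     ]
[[-0.     0.964  0.265]
 [ 0.001  0.265 -0.964]
 [-1.     0.    -0.001]]
```

```bash
cat >> h.py <<'E'
from scipy.spatial.transform import Rotation as R
AX=np.array([.616,-.1895]); CY=.098
def rel(lev, r=.075, z=.127):
    """shift/twist in tool axes to TCP over the lever grip for lever yaw lev (relative to clamp)"""
    s=robot.observe(); M=R.from_euler("xyz",s["tool_rot"]).as_matrix(); p=np.array(s["tool_pos"])
    a=lev+CY; t=np.array([*(AX-r*np.array([np.cos(a),np.sin(a)])),z])
    ty=np.array([np.cos(a),np.sin(a),0]); tx=np.array([0,0,-1.]); T=np.c_[tx,ty,np.cross(tx,ty)]
    print("T",(M.T@(t-p)).round(4),"W",R.from_matrix(M.T@T).as_rotvec().round(4))
    st()
def st():
    s=robot.observe(); M=R.from_euler("xyz",s["tool_rot"]).as_matrix(); p=np.array(s["tool_pos"]);d=AX-p[:2]
    print("t",round(s["time"],2),"pos",p.round(4),"toolyaw-CY",round(np.arctan2(M[1,1],M[0,1])-CY,3),"ang",round(np.arctan2(d[1],d[0])-CY,3),"r",round(np.hypot(*d),4),
     "F tool",(M.T@s["contact_force"]).round(2),"tq",(M.T@s["torque"]).round(2),"open",round(s["opening"],4))
E
python3 -c "
from h import *
rel(.373,z=.25)"
T='{"translation":[0,0.47,-0.164],"twist":[-0.2,0,0],"hand":100}'
python3 -m creep '[{"translation":[0,0.24,-0.082],"twist":[-0.1,0,0],"hand":70},{"translation":[0,0.24,-0.082],"twist":[-0.1,0,0],"hand":50},{"translation":[0,0.24,-0.082],"twist":[-0.1,0,0],"hand":40},{"translation":[0,0.24,-0.082],"twist":[-0.1,0,0],"hand":35},{"translation":[0,0.24,-0.082],"twist":[-0.1,0,0],"hand":35}]'
python3 -c "
from h import *
rel(.373,z=.25)"
```

```text
T [ 0.0014  0.4704 -0.1638] W [-0.2032 -0.0014 -0.0003]
t 0.1 pos [ 0.1389 -0.5059  0.2511] toolyaw-CY 0.17 ang 0.488 r 0.5725 F tool [ 0.15  0.04 -0.18] tq [ 0.07 -0.03 -0.02] open 0.0918
time: 0.6
tool_pos: [0.3468, -0.364, 0.2511]
tool_rot: [3.015, 1.569, 1.812]
contact_force: [0.2, -0.9, -0.1]
opening: 0.0563
T [ 0.0012  0.2393 -0.0584] W [-0.1036 -0.0017 -0.0003]
t 0.6 pos [ 0.3468 -0.364   0.2511] toolyaw-CY 0.269 ang 0.477 r 0.3208 F tool [ 0.07 -0.09  0.92] tq [ 0.   -0.08 -0.01] open 0.0563
```

```bash
python3 -m creep '[{"translation":[0.001,0.239,-0.058],"twist":[-0.1036,-0.0017,0],"hand":35},{"translation":[0.001,0.239,-0.058],"twist":[-0.1036,-0.0017,0],"hand":35},{"translation":[0.001,0.239,-0.058],"twist":[-0.1036,-0.0017,0],"hand":35},{"translation":[0.001,0.239,-0.058],"twist":[-0.1036,-0.0017,0],"hand":35},{"translation":[0.001,0.239,-0.058],"twist":[-0.1036,-0.0017,0],"hand":35}]'
python3 - <<'E'
from h import *
rel(.373)
b=robot.read_camera("scene")
cv2.imwrite("pics/over.png",cv2.resize(b[120:260,190:380],None,fx=4,fy=4,interpolation=cv2.INTER_CUBIC))
E
```

```text
time: 1.1
tool_pos: [0.5504, -0.2223, 0.2498]
tool_rot: [-2.934, 1.57, 2.249]
contact_force: [0.7, -1.0, 0.2]
opening: 0.032
T [ 0.1228 -0.0017  0.0006] W [ 0.0004 -0.0006  0.0001]
t 1.1 pos [ 0.5504 -0.2223  0.2498] toolyaw-CY 0.373 ang 0.366 r 0.0733 F tool [-0.18  0.14  1.17] tq [-0.06 -0.06 -0.01] open 0.032
```

View pics/over.png

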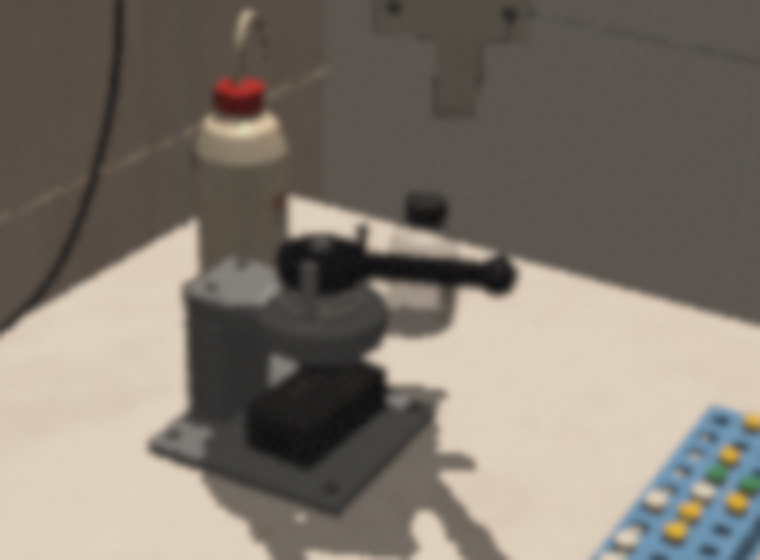

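The crop shows the clamp and lever untouched, ball at about (314,188) px, and the gripper's shadow, but not the gripper. I'll check where it should project.

```bash
python3 - <<'E'
from h import *
print(proj("scene",[.5504,-.2223,.225]),proj("scene",[.5255,-.236,.121]),proj("scene",[.616,-.1895,.136]))
for n in ("scene","top"):
    cv2.imwrite(f"pics/{n}1.png",robot.read_camera(n))
a=cv2.imread("pics/scene1.png");b=cv2.imread("pics/top1.png")
w=np.zeros((420,800,3),np.uint8); w[:,:440]=a[:,100:540];w[:,440:]=b[:,160:520]
cv2.imwrite("pics/both1.png",w)
E
```

```text
[303.25000109 146.84329248] [313.36887962 190.48749809] [269.54710986 181.23559086]
```

View pics/both1.png

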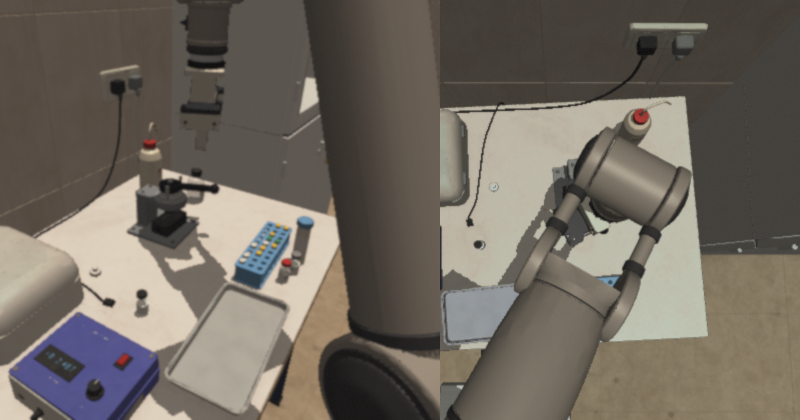

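The joint view shows the fingertips at (302,148) in the scene image, matching the projection (303,147), directly above the lever. Descending to straddle the arm.

```bash
python3 -m creep '[{"translation":[0.04,-0.0015,0.0005],"twist":[0,0,0],"hand":35},{"translation":[0.08,-0.0015,0.0005],"twist":[0,0,0],"hand":35},{"translation":[0.105,-0.0015,0.0005],"twist":[0,0,0],"hand":35},{"translation":[0.123,-0.0015,0.0005],"twist":[0,0,0],"hand":35},{"translation":[0.123,-0.0015,0.0005],"twist":[0,0,0],"hand":35}]'
python3 -c "
from h import *
rel(.373)"
```

```text
time: 1.75
tool_pos: [0.5467, -0.2229, 0.1233]
tool_rot: [-2.564, 1.563, 2.622]
contact_force: [0.0, -0.2, -0.1]
opening: 0.032
T [-0.0037  0.0019  0.0016] W [ 0.003  -0.0065  0.0043]
t 1.75 pos [ 0.5467 -0.2229  0.1233] toolyaw-CY 0.376 ang 0.352 r 0.0769 F tool [ 0.08 -0.06  0.23] tq [ 0.05 -0.04 -0.02] open 0.032
```

```bash
python3 -m creep '[{"translation":[-0.004,0.002,0.0015],"twist":[0,-0.0065,0.004],"hand":22},{"translation":[-0.004,0.002,0.0015],"twist":[0,-0.0065,0.004],"hand":20},{"translation":[-0.004,0.002,0.0015],"twist":[0,-0.0065,0.004],"hand":20}]' 5
python3 -c "
from h import *
rel(.373)"
python3 -m creep '[{"translation":[0,0.0004,-0.0075],"twist":[0.1,0,0],"hand":20},{"translation":[0,0.0004,-0.0075],"twist":[0.1,0,0],"hand":20}]'
python3 -c "
from h import *
rel(.273)"
```

```text
time: 2.05
tool_pos: [0.5497, -0.2239, 0.1288]
tool_rot: [0.502, 1.568, -0.595]
contact_force: [0.8, 0.0, 0.8]
opening: 0.0188
T [ 0.0018 -0.0003 -0.0005] W [ 0.0027  0.002  -0.0011]
t 2.05 pos [ 0.5497 -0.2239  0.1288] toolyaw-CY 0.376 ang 0.38 r 0.0747 F tool [-0.8   0.7   0.36] tq [ 0.04  0.02 -0.01] open 0.0188
time: 2.25
tool_pos: [0.5467, -0.2168, 0.1298]
tool_rot: [0.659, 1.567, -0.539]
contact_force: [0.6, 0.1, -0.4]
opening: 0.0185
T [ 0.0028 -0.0005 -0.0003] W [ 0.0021  0.0029 -0.0023]
t 2.25 pos [ 0.5467 -0.2168  0.1298] toolyaw-CY 0.275 ang 0.277 r 0.0745 F tool [0.38 0.59 0.07] tq [-0.01 -0.    0.  ] open 0.0185
```

```bash
python3 -m creep '[{"translation":[0.003,0.001,-0.0112],"twist":[0.15,0.003,-0.002],"hand":20},{"translation":[0.003,0.003,-0.022],"twist":[0.3,0.003,-0.002],"hand":20},{"translation":[0.003,0.003,-0.022],"twist":[0.3,0.003,-0.002],"hand":20}]'
python3 - <<'E'
from h import *
rel(-.027)
b=robot.read_camera("scene")
cv2.imwrite("pics/p2.png",cv2.resize(b[120:260,220:360],None,fx=4,fy=4,interpolation=cv2.INTER_CUBIC))
E
```

```text
time: 2.55
tool_pos: [0.5416, -0.1947, 0.1273]
tool_rot: [1.706, 1.57, 0.211]
contact_force: [-0.3, 0.0, -0.4]
opening: 0.0183
T [ 0.0003 -0.0004  0.0001] W [ 0.0039 -0.0001 -0.0011]
t 2.55 pos [ 0.5416 -0.1947  0.1273] toolyaw-CY -0.023 ang -0.028 r 0.0746 F tool [ 0.37 -0.33 -0.05] tq [-0.06 -0.07 -0.04] open 0.0183
```

View pics/p2.png

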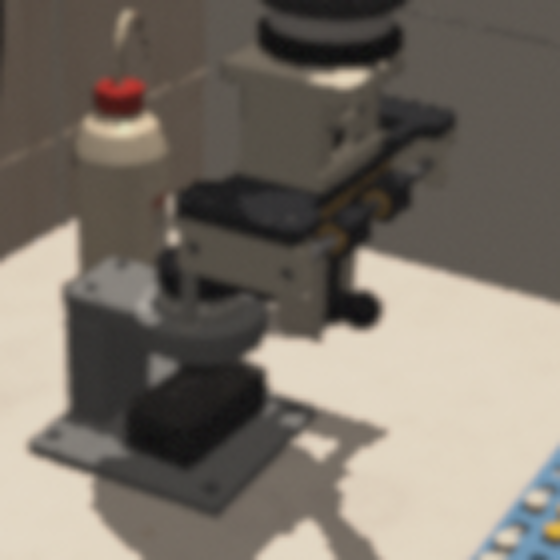

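The ball moved along with the gripper, at about (309,197) px, so the lever is turning. Continuing to the stop.

```bash
python3 -m creep '[{"translation":[0,0.0003,-0.0105],"twist":[0.14,0,0],"hand":20},{"translation":[0,0.0025,-0.0207],"twist":[0.28,0,0],"hand":20},{"translation":[0,0.0061,-0.0306],"twist":[0.42,0,0],"hand":20},{"translation":[0,0.0111,-0.0398],"twist":[0.56,0,0],"hand":20},{"translation":[0,0.0172,-0.0483],"twist":[0.7,0,0],"hand":20}]'
python3 -c "
from h import *
st()"
python3 -m creep '[{"translation":[0,0.0004,-0.0045],"twist":[0.06,0,0],"hand":20}]'
python3 -c "
from h import *
rel(-.82)"
```

```text
time: 3.1
tool_pos: [0.5543, -0.1462, 0.1272]
tool_rot: [-0.693, 1.57, -2.885]
contact_force: [-3.0, -2.0, 0.5]
opening: 0.0182
t 3.1 pos [ 0.5543 -0.1462  0.1272] toolyaw-CY -0.719 ang -0.71 r 0.0753 F tool [-0.51 -1.23  3.36] tq [-0.03 -0.52 -0.28] open 0.0182
time: 3.2
tool_pos: [0.5569, -0.1428, 0.1272]
tool_rot: [-0.763, 1.568, -3.013]
contact_force: [-3.4, -0.6, 0.3]
opening: 0.0181
T [ 0.0002  0.0003 -0.004 ] W [0.0426 0.0022 0.002 ]
t 3.2 pos [ 0.5569 -0.1428  0.1272] toolyaw-CY -0.777 ang -0.767 r 0.0753 F tool [-0.28 -2.28  2.66] tq [-0.03 -0.43 -0.32] open 0.0181
```

```bash
python3 -m creep '[{"translation":[0,0.0005,-0.006],"twist":[0.075,0.002,0.002],"hand":20},{"translation":[0,0.0005,-0.006],"twist":[0.075,0.002,0.002],"hand":20}]'
python3 -c "
from h import *
st()"
python3 -m creep '[{"translation":[0,0,0],"twist":[0,0,0],"hand":5},{"translation":[0,0,0],"twist":[0,0,0],"hand":5},{"translation":[0,0,0],"twist":[0,0,0],"hand":5},{"translation":[0,0,0],"twist":[0,0,0],"hand":5}]' 20
python3 -c "
from h import *
st()"
python3 -m creep '[{"translation":[-0.003,0,0],"twist":[0,0,0],"hand":5},{"translation":[-0.006,0,0],"twist":[0,0,0],"hand":5},{"translation":[-0.009,0,0],"twist":[0,0,0],"hand":5},{"translation":[-0.010,0,0],"twist":[0,0,0],"hand":5},{"translation":[-0.010,0,0],"twist":[0,0,0],"hand":5}]'
python3 -c "
from h import *
st()"
```

```text
time: 3.4
tool_pos: [0.561, -0.1386, 0.1271]
tool_rot: [-0.778, 1.57, -3.099]
contact_force: [-1.9, -0.3, -0.6]
opening: 0.0181
t 3.4 pos [ 0.561  -0.1386  0.1271] toolyaw-CY -0.848 ang -0.845 r 0.075 F tool [ 0.62 -1.25  1.51] tq [-0.03 -0.18 -0.29] open 0.0181
time: 3.8
tool_pos: [0.5609, -0.1386, 0.1271]
tool_rot: [-0.983, 1.57, 2.981]
contact_force: [-1.7, 1.4, 1.0]
opening: 0.0143
t 3.8 pos [ 0.5609 -0.1386  0.1271] toolyaw-CY -0.847 ang -0.844 r 0.075 F tool [-0.98 -2.2   0.09] tq [-0.11 -0.04 -0.44] open 0.0143
time: 4.3
tool_pos: [0.5612, -0.1385, 0.1374]
tool_rot: [-0.977, 1.57, 2.987]
contact_force: [2.8, 0.1, -7.6]
opening: 0.0139
t 4.3 pos [ 0.5612 -0.1385  0.1374] toolyaw-CY -0.847 ang -0.847 r 0.0748 F tool [ 7.62  1.97 -2.01] tq [-0.18  0.47  0.24] open 0.0139
```

```bash
python3 -m creep '[{"translation":[0,0.0007,0.0105],"twist":[-0.14,0,0],"hand":5},{"translation":[0,0.0029,0.0207],"twist":[-0.28,0,0],"hand":5},{"translation":[0,0.0065,0.0306],"twist":[-0.42,0,0],"hand":5},{"translation":[0,0.0115,0.0398],"twist":[-0.56,0,0],"hand":5},{"translation":[0,0.0176,0.0483],"twist":[-0.7,0,0],"hand":5}]'
python3 -c "
from h import *
rel(0.553,z=.137)"
```

```text
time: 4.8
tool_pos: [0.5423, -0.186, 0.1378]
tool_rot: [1.615, 1.568, 0.001]
contact_force: [9.2, 2.3, -7.1]
opening: 0.014
T [0.0008 0.0161 0.0483] W [-0.6941  0.0008 -0.0027]
t 4.8 pos [ 0.5423 -0.186   0.1378] toolyaw-CY -0.141 ang -0.145 r 0.0738 F tool [ 7.14  9.09 -2.68] tq [-0.24  0.57  1.37] open 0.014
```

```bash
python3 -m creep '[{"translation":[0,-0.0003,0.0105],"twist":[-0.14,0,0],"hand":5},{"translation":[0,0.0014,0.0207],"twist":[-0.28,0,0],"hand":5},{"translation":[0,0.005,0.0306],"twist":[-0.42,0,0],"hand":5},{"translation":[0,0.01,0.0398],"twist":[-0.56,0,0],"hand":5},{"translation":[0,0.016,0.0483],"twist":[-0.7,0,0],"hand":5}]'
python3 -c "
from h import *
rel(0.724,z=.137)"
```

```text
time: 5.3
tool_pos: [0.558, -0.2336, 0.138]
tool_rot: [1.275, 1.564, 0.367]
contact_force: [10.8, 9.9, -7.8]
opening: 0.0139
T [ 0.001  -0.0012  0.0128] W [-0.1595  0.0025 -0.0063]
t 5.3 pos [ 0.558  -0.2336  0.138 ] toolyaw-CY 0.565 ang 0.552 r 0.0729 F tool [ 7.87 14.51 -1.2 ] tq [-0.05  0.07  2.16] open 0.0139
```

```bash
sed -i 's/-.1895\])/-.1870])/' h.py; python3 -c "
from h import *
rel(0.724,z=.137)"
python3 -m creep '[{"translation":[0.001,0.0015,0.006],"twist":[-0.08,0.001,-0.003],"hand":5},{"translation":[0.001,0.002,0.0125],"twist":[-0.16,0.0025,-0.006],"hand":5},{"translation":[0.001,0.002,0.0125],"twist":[-0.16,0.0025,-0.006],"hand":5}]'
python3 -c "
from h import *
rel(0.724,z=.137)"
```

```text
T [0.001  0.0004 0.0108] W [-0.1595  0.0025 -0.0063]
t 5.3 pos [ 0.558  -0.2336  0.138 ] toolyaw-CY 0.565 ang 0.579 r 0.0744 F tool [ 7.87 14.51 -1.2 ] tq [-0.05  0.07  2.16] open 0.0139
time: 5.6
tool_pos: [0.5666, -0.2422, 0.1363]
tool_rot: [-2.96, 1.568, 2.575]
contact_force: [-1.3, 1.1, -5.8]
opening: 0.0137
T [-0.0007 -0.001  -0.0014] W [ 0.001  -0.0026  0.0005]
t 5.6 pos [ 0.5666 -0.2422  0.1363] toolyaw-CY 0.725 ang 0.743 r 0.074 F tool [ 5.82 -0.03 -1.71] tq [-0.07  0.14 -0.05] open 0.0137
```

```bash
python3 -m creep '[{"translation":[0.003,0,0],"twist":[0,0,0],"hand":5},{"translation":[0.006,0,0],"twist":[0,0,0],"hand":5},{"translation":[0.0085,0,0],"twist":[0,0,0],"hand":5},{"translation":[0.0095,0,0],"twist":[0,0,0],"hand":5},{"translation":[0.0095,0,0],"twist":[0,0,0],"hand":5}]'
python3 -c "
from h import *
st()"
python3 -m creep '[{"translation":[0,0,0],"twist":[0,0,0],"hand":20},{"translation":[0,0,0],"twist":[0,0,0],"hand":20},{"translation":[0,0,0],"twist":[0,0,0],"hand":20}]' 5
python3 - <<'E'
from h import *
rel(.725)
b=robot.read_camera("scene")
cv2.imwrite("pics/p3.png",cv2.resize(b[120:260,220:360],None,fx=4,fy=4,interpolation=cv2.INTER_CUBIC))
E
```

```text
time: 6.1
tool_pos: [0.5667, -0.2425, 0.1273]
tool_rot: [-2.691, 1.569, 2.844]
contact_force: [-2.9, -0.6, 1.1]
opening: 0.0138
t 6.1 pos [ 0.5667 -0.2425  0.1273] toolyaw-CY 0.725 ang 0.746 r 0.0743 F tool [-1.07 -2.45 -1.7 ] tq [-0.18  0.02 -0.32] open 0.0138
time: 6.4
tool_pos: [0.5669, -0.2424, 0.1274]
tool_rot: [-2.89, 1.57, 2.644]
contact_force: [-0.4, 0.5, 0.2]
opening: 0.0181
T [ 0.0004 -0.001  -0.0016] W [-0.0004 -0.0012  0.0003]
t 6.4 pos [ 0.5669 -0.2424  0.1274] toolyaw-CY 0.725 ang 0.747 r 0.074 F tool [-0.19  0.13 -0.62] tq [-0.03 -0.04 -0.03] open 0.0181
```

View pics/p3.png

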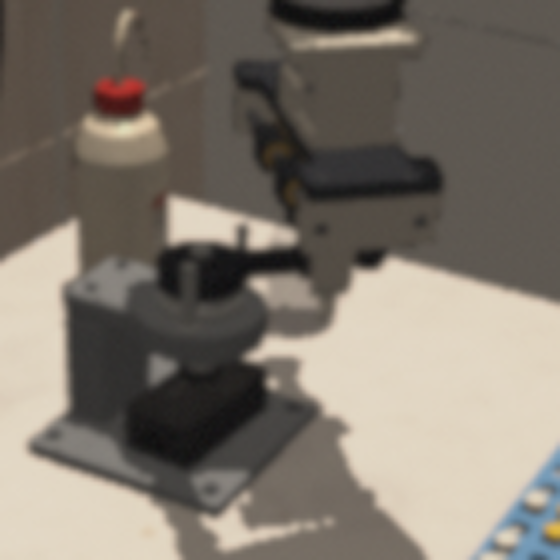

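The lever is seated (arm level, no residual lift force), the foot is lower, the adapter in place. Second tightening swing.

```bash
python3 -m creep '[{"translation":[0,0.0000,-0.01],"twist":[0.12,0,0],"hand":20},{"translation":[0,0.0012,-0.0188],"twist":[0.24,0,0],"hand":20},{"translation":[0,0.0038,-0.0274],"twist":[0.36,0,0],"hand":20},{"translation":[0,0.0075,-0.0356],"twist":[0.48,0,0],"hand":20},{"translation":[0,0.0121,-0.0433],"twist":[0.6,0,0],"hand":20}]'
python3 -c "
from h import *
st()"
for i in 1; do python3 -m creep '[{"translation":[0,0.0001,-0.003],"twist":[0.04,0,0],"hand":20},{"translation":[0,0.0002,-0.006],"twist":[0.08,0,0],"hand":20}]'; done
python3 -c "
from h import *
rel(0)"
```

```text
time: 6.95
tool_pos: [0.5439, -0.2044, 0.1277]
tool_rot: [0.418, 1.57, -0.935]
contact_force: [2.2, -2.9, -1.3]
opening: 0.0186
t 6.95 pos [ 0.5439 -0.2044  0.1277] toolyaw-CY 0.12 ang 0.139 r 0.0742 F tool [1.31 1.53 3.31] tq [-0.03 -0.48  0.42] open 0.0186
time: 7.15
tool_pos: [0.5429, -0.1988, 0.1278]
tool_rot: [0.416, 1.568, -1.019]
contact_force: [0.3, -3.3, -1.8]
opening: 0.0182
T [ 0.0008 -0.0009 -0.0047] W [ 0.0378  0.0021 -0.001 ]
t 7.15 pos [ 0.5429 -0.1988  0.1278] toolyaw-CY 0.038 ang 0.062 r 0.0741 F tool [ 1.82 -0.14  3.28] tq [-0.02 -0.39 -0.07] open 0.0182
```

```bash
cat > chk.py <<'E'
from h import *
import sys
s=robot.observe(); M=R.from_euler("xyz",s["tool_rot"]).as_matrix(); st()
sys.exit((M.T@s["contact_force"])[2]>float(sys.argv[1]))
E
C(){ python3 chk.py 4.6; }
python3 -m creep '[{"translation":[0,0,-0.003],"twist":[0.04,0.002,-0.001],"hand":20}]' >/dev/null; C && 
python3 -m creep '[{"translation":[0,0,-0.003],"twist":[0.04,0,0],"hand":20}]'  >/dev/null; C && 
python3 -m creep '[{"translation":[0,0,-0.003],"twist":[0.04,0,0],"hand":20}]'  >/dev/null; C && 
python3 -m creep '[{"translation":[0,0,-0.003],"twist":[0.04,0,0],"hand":20}]'  >/dev/null; C && 
python3 -m creep '[{"translation":[0,0,-0.003],"twist":[0.04,0,0],"hand":20}]'  >/dev/null; C
```

```text
t 7.25 pos [ 0.5426 -0.1962  0.1278] toolyaw-CY -0.004 ang 0.027 r 0.074 F tool [ 1.97 -0.03  3.02] tq [ 0.03 -0.4  -0.08] open 0.0184
t 7.25 pos [ 0.5426 -0.1962  0.1278] toolyaw-CY -0.004 ang 0.027 r 0.074 F tool [ 1.97 -0.03  3.02] tq [ 0.03 -0.4  -0.08] open 0.0184
t 7.25 pos [ 0.5426 -0.1962  0.1278] toolyaw-CY -0.004 ang 0.027 r 0.074 F tool [ 1.97 -0.03  3.02] tq [ 0.03 -0.4  -0.08] open 0.0184
t 7.25 pos [ 0.5426 -0.1962  0.1278] toolyaw-CY -0.004 ang 0.027 r 0.074 F tool [ 1.97 -0.03  3.02] tq [ 0.03 -0.4  -0.08] open 0.0184
t 7.25 pos [ 0.5426 -0.1962  0.1278] toolyaw-CY -0.004 ang 0.027 r 0.074 F tool [ 1.97 -0.03  3.02] tq [ 0.03 -0.4  -0.08] open 0.0184False
False
False
False
False
```

```bash
sed -i 's/sys.exit(\(.*\))$/sys.exit(int(\1))/' chk.py
set -e; C(){ python3 chk.py 4.4; }
python3 -m creep '[{"translation":[0,0,-0.003],"twist":[0.03,0,0],"hand":20}]' >/dev/null; C
python3 -m creep '[{"translation":[0,0,-0.003],"twist":[0.035,0,0],"hand":20}]'  >/dev/null; C 
python3 -m creep '[{"translation":[0,0,-0.003],"twist":[0.04,0,0],"hand":20}]'  >/dev/null; C 
python3 -m creep '[{"translation":[0,0,-0.003],"twist":[0.04,0,0],"hand":20}]'  >/dev/null; C
python3 -m creep '[{"translation":[0,0,-0.003],"twist":[0.04,0,0],"hand":20}]'  >/dev/null; C
python3 -m creep '[{"translation":[0,0,-0.003],"twist":[0.04,0,0],"hand":20}]'  >/dev/null; C
```

```text
t 7.35 pos [ 0.5423 -0.1936  0.1278] toolyaw-CY -0.035 ang -0.008 r 0.074 F tool [ 1.34 -1.21  2.72] tq [-0.06 -0.33 -0.11] open 0.019
t 7.45 pos [ 0.5422 -0.1911  0.1277] toolyaw-CY -0.072 ang -0.043 r 0.074 F tool [ 0.51 -0.89  2.09] tq [-0.02 -0.39 -0.1 ] open 0.0186
t 7.55 pos [ 0.5421 -0.1885  0.1277] toolyaw-CY -0.114 ang -0.077 r 0.0739 F tool [ 0.97 -1.01  2.4 ] tq [ 0.   -0.41 -0.06] open 0.0185
t 7.65 pos [ 0.5422 -0.186   0.1277] toolyaw-CY -0.155 ang -0.112 r 0.0738 F tool [ 0.45 -0.76  2.8 ] tq [-0.04 -0.4  -0.08] open 0.0181
t 7.75 pos [ 0.5424 -0.1834  0.1276] toolyaw-CY -0.197 ang -0.147 r 0.0737 F tool [-0.32 -0.54  1.83] tq [-0.01 -0.38 -0.09] open 0.0181
t 7.85 pos [ 0.5426 -0.1809  0.1276] toolyaw-CY -0.239 ang -0.182 r 0.0736 F tool [ 0.55 -0.55  3.86] tq [-0.01 -0.39 -0.09] open 0.0187
```

```bash
cat > chk.py <<'E'
from h import *
import sys
s=robot.observe(); M=R.from_euler("xyz",s["tool_rot"]).as_matrix(); st()
t=-(M.T@s["torque"])[1]/.13; print("  side N by moment",round(t,2)); sys.exit(int(t>float(sys.argv[1])))
E
set -e; C(){ python3 chk.py 4.0; }
python3 -m creep '[{"translation":[0,0,-0.0035],"twist":[0.015,0,0],"hand":20}]' >/dev/null; C
python3 -m creep '[{"translation":[0,0,-0.0035],"twist":[0.03,0,0],"hand":20}]'  >/dev/null; C 
python3 -m creep '[{"translation":[0,0,-0.0035],"twist":[0.03,0,0],"hand":20}]'  >/dev/null; C 
python3 -m creep '[{"translation":[0,0,-0.0035],"twist":[0.03,0,0],"hand":20}]'  >/dev/null; C
python3 -m creep '[{"translation":[0,0,-0.0035],"twist":[0.03,0,0],"hand":20}]'  >/dev/null; C
python3 -m creep '[{"translation":[0,0,-0.0035],"twist":[0.03,0,0],"hand":20}]'  >/dev/null; C
```

```text
t 7.95 pos [ 0.5428 -0.1777  0.1275] toolyaw-CY -0.255 ang -0.224 r 0.0738 F tool [-0.21 -2.07  3.45] tq [ 0.01 -0.39 -0.36] open 0.0185
  side N by moment 3.03
t 8.05 pos [ 0.5431 -0.1744  0.1275] toolyaw-CY -0.286 ang -0.269 r 0.0739 F tool [-0.21 -2.5   2.69] tq [-0.04 -0.4  -0.13] open 0.0185
  side N by moment 3.1
t 8.15 pos [ 0.5437 -0.1711  0.1274] toolyaw-CY -0.317 ang -0.315 r 0.0741 F tool [ 0.39 -0.69  2.5 ] tq [-0.   -0.38 -0.05] open 0.0186
  side N by moment 2.89
t 8.25 pos [ 0.5444 -0.1678  0.1274] toolyaw-CY -0.347 ang -0.36 r 0.0742 F tool [-0.5  -0.06  2.08] tq [-0.02 -0.36 -0.11] open 0.0183
  side N by moment 2.74
t 8.35 pos [ 0.5452 -0.1645  0.1275] toolyaw-CY -0.378 ang -0.406 r 0.0743 F tool [0.43 0.23 3.  ] tq [-0.02 -0.41 -0.04] open 0.0182
  side N by moment 3.19
t 8.45 pos [ 0.5462 -0.1614  0.1275] toolyaw-CY -0.409 ang -0.449 r 0.0744 F tool [0.23 0.07 5.32] tq [ 0.03 -0.65 -0.  ] open 0.0182
  side N by moment 4.97
```

```bash
set -e; C(){ python3 chk.py 5.9; }
python3 -m creep '[{"translation":[0,0.0002,-0.001],"twist":[0.015,0,0],"hand":20}]' >/dev/null; C
python3 -m creep '[{"translation":[0,0.0002,-0.001],"twist":[0.015,0,0],"hand":20}]'  >/dev/null; C 
python3 -m creep '[{"translation":[0,0.0002,-0.001],"twist":[0.015,0,0],"hand":20}]'  >/dev/null; C
```

```text
t 8.55 pos [ 0.5465 -0.1607  0.1275] toolyaw-CY -0.424 ang -0.46 r 0.0743 F tool [-0.44 -0.63  4.99] tq [ 0.   -0.67 -0.16] open 0.0182
  side N by moment 5.16
t 8.65 pos [ 0.5468 -0.1602  0.1275] toolyaw-CY -0.44 ang -0.468 r 0.0742 F tool [ 0.34 -1.2   5.04] tq [ 0.04 -0.69 -0.23] open 0.0185
  side N by moment 5.28
t 8.75 pos [ 0.5471 -0.1596  0.1274] toolyaw-CY -0.456 ang -0.476 r 0.0742 F tool [-0.63 -0.79  4.91] tq [-0.05 -0.64 -0.27] open 0.0178
  side N by moment 4.92
```

```bash
set -e; C(){ python3 chk.py 5.9; }
python3 -m creep '[{"translation":[0,0,-0.0015],"twist":[0.01,0,0],"hand":20}]' >/dev/null; C
python3 -m creep '[{"translation":[0,0,-0.0015],"twist":[0.01,0,0],"hand":20}]'  >/dev/null; C 
python3 -m creep '[{"translation":[0,0,-0.0015],"twist":[0.015,0,0],"hand":20}]'  >/dev/null; C
```

```text
t 8.85 pos [ 0.5475 -0.1586  0.1274] toolyaw-CY -0.466 ang -0.492 r 0.0742 F tool [-0.68 -1.29  4.7 ] tq [ 0.03 -0.75 -0.12] open 0.0184
  side N by moment 5.78
t 8.95 pos [ 0.5479 -0.1576  0.1274] toolyaw-CY -0.477 ang -0.506 r 0.0742 F tool [-0.53 -0.74  6.83] tq [ 0.03 -0.91 -0.17] open 0.0184
  side N by moment 7.0
```

```bash
python3 -m creep '[{"translation":[0,0,-0.0007],"twist":[0.0,0,0],"hand":20}]' >/dev/null; python3 chk.py 9
python3 -m creep '[{"translation":[0,0,-0.0007],"twist":[0,0,0],"hand":20}]' >/dev/null; python3 chk.py 9
```

```text
t 9.05 pos [ 0.5479 -0.1574  0.1274] toolyaw-CY -0.478 ang -0.508 r 0.0742 F tool [-0.01 -0.35  5.91] tq [-0.01 -0.91 -0.18] open 0.0186
  side N by moment 6.98
t 9.15 pos [ 0.548  -0.1573  0.1274] toolyaw-CY -0.478 ang -0.51 r 0.0742 F tool [ 0.35 -0.76  7.67] tq [ 0.02 -0.91 -0.12] open 0.0185
  side N by moment 6.98
```

The side force holds at 6.8 to 7.0 N, about 0.1 rad past touching, so I stop here, back off and rise.

```bash
python3 -m creep '[{"translation":[0,0,0.002],"twist":[0,0,0],"hand":35},{"translation":[0,0,0.002],"twist":[0,0,0],"hand":35},{"translation":[0,0,0.002],"twist":[0,0,0],"hand":35},{"translation":[0,0,0.002],"twist":[0,0,0],"hand":35}]' ; python3 chk.py 9
python3 -m creep '[{"translation":[-0.02,0,0],"twist":[0,0,0],"hand":35},{"translation":[-0.05,0,0],"twist":[0,0,0],"hand":35},{"translation":[-0.09,0,0],"twist":[0,0,0],"hand":35},{"translation":[-0.13,0,0],"twist":[0,0,0],"hand":35},{"translation":[-0.13,0,0],"twist":[0,0,0],"hand":35}]'
python3 - <<'E'
from h import *
b=robot.read_camera("scene")
cv2.imwrite("pics/p4.png",cv2.resize(b[120:310,180:360],None,fx=3.1,fy=3.1,interpolation=cv2.INTER_CUBIC))
u=proj("scene",[*(AX-.102*np.array([np.cos(-.48+CY),np.sin(-.48+CY)])),.121]);print("ball exp",u,(u-[180,120])*3.1)
E
```

```text
time: 9.55
tool_pos: [0.5474, -0.1588, 0.1274]
tool_rot: [0.112, 1.556, -1.838]
contact_force: [0.4, 0.5, -0.1]
opening: 0.0319
t 9.55 pos [ 0.5474 -0.1588  0.1274] toolyaw-CY -0.478 ang -0.488 r 0.0742 F tool [ 0.04  0.15 -0.58] tq [-0.01  0.04 -0.08] open 0.0319
  side N by moment -0.34
time: 10.05
tool_pos: [0.5503, -0.1575, 0.2636]
tool_rot: [0.742, 1.551, -1.209]
contact_force: [0.7, -0.1, 0.7]
opening: 0.0322
ball exp [294.20293618 206.047799  ] [354.02910215 266.7481769 ]
```

View pics/p4.png

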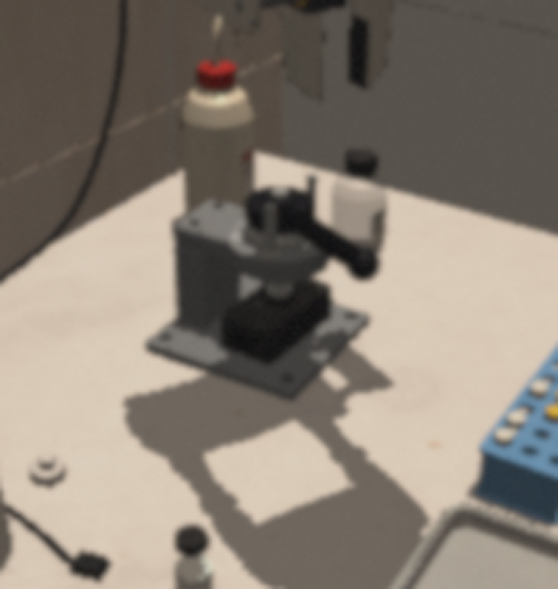

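The picture shows the foot down on the adapter and the lever low and level, with its ball at crop (363,262), close to the expected (354,267). The bottle, vial and knob stand where they were, and the gripper is clear above.

```bash
python3 -c "
from cell import robot
print(robot.hand_in())"
```

```text
the job is handed in; nothing more can be done
None
```

The adapter is clamped down and the job is handed in, at about 10 s on the robot's clock.

- **Turning:** I turned the lever clockwise by about 1.2 rad, to just short of its stop. I then lifted it 10 mm, swung it back four teeth (1.57 rad), let it drop in, and turned it again by about 1.2 rad.
- **Tightness:** The sideways force was about 3 N while the foot was free. It rose once the foot touched, and I stopped about 0.1 rad further on. The last readings there were about 6.8 N on average from the force sensor (single readings 5.9 to 7.7 N) and 7.0 N from the wrist moment. That is at the top of the firm range but under the 8 N that would crack the case.
- **Last checks:** After I backed off, the force was near zero. The last picture shows the lever level and low, and the foot on the adapter, which looks intact. The bottle, vial and knob look unmoved (judged by eye), and the gripper is clear above.
- **Disagreements:** The axis position measured from the top picture was about 2.5 mm off in y. It showed as up to 14.5 N of pull along the arm during the swing back, and I corrected it on the way. The ball sits about 3 pixels from where I expected it in the last picture.

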